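# Turn the row of ink bottles round into the rack

## Robot

A 6-joint arm with a two-finger parallel gripper is mounted at the origin on the work surface. World frame = base frame: x ahead of the robot, y to its left, z up, the work surface at z = 0. Lengths are in m, angles in rad, forces in N, time in s.
With the tool pointing down it reaches from about 0.35 to 0.8 m from the base axis. Payload 7.3 kg.
Tool frame: the origin (TCP) lies between the finger pads; the fingertips stand 17 mm ahead of it and the grasp point (between the pads) lies 2 mm behind it; z points along the fingers, y is the line along which they close (so a half turn about z gives the same grasp; the last joint's range is limited). The gripper opens to 85 mm and grips with 20 to 120 N. Pads are 22 mm wide; open, the fingers measure 114 mm over their backs; the gripper's body (76 mm by 85 mm) begins 54 mm behind the grasp point. The pads swing forward as they close: fully open they stand 13 mm farther back than shut.
Start: joints at [0.998, 0.342, 1.524, -0, 1.275, -0.146], TCP at [0.217, 0.478, 0.248] pointing down, gripper open.
Joint ranges: [-2.53, 2.53], [-0.77, 2.02], [0.04, 2.7], [-1, 4.14], [0.28, 2.66], [-3.11, 3.11]. Speed limits (rad/s): [2.57, 2.57, 3.14, 3.14, 3.14, 3.14].

## Interface

Orientations are given as a 3x3 rotation matrix whose columns are the frame's x, y, z axes.
In Python, from plant import bot gives the robot as it stands.
- The arm moves only by the tool step_arm, never from a script. Its argument "steps" is a list that holds one entry, the list of rows, each a list of 7 numbers: the shift along the tool's x, y, z each as a share of 0.3 m, from -1 to 1, then the turn, a rotation vector about the tool's x, y, z each as a share of pi rad, from -1 to 1, then the closure, from 0 (fully open) to 1 (shut). In form: [[[x, y, z, rx, ry, rz, gripper], ...]]. A call has 1 to 5 rows; each row is the pose to reach, as a shift and turn from the pose commanded when the call began, along the tool's axes at that moment, turning the shorter way round; what a row does not reach only later rows make up. A row lasts 1/10 s, in which the tool goes at most 50 mm and 8.59 degrees, less where a joint would pass 70% of its speed; a pose out of reach is approached as far as the arm can. A call with a number of a shift or a turn outside -1 to 1 is refused whole. A call with a gripper value outside its range is refused whole. The fingers move at their own pace and stop on an object; "squeeze" is the grip in N (left out, the last holds). Time passes only in rows, so rows that repeat a pose let the fingers close. It gives the time, the measured TCP pose, the force, the opening and the grip force at its end, in the units of the state.
- bot.sense(): the state, without advancing time (a new reading comes with each control period).
- bot.grab_frame(name): name is "scene" or "side" or "wrist"; returns a dict with "color" (384x512x3 uint8, red, green, blue), "intrinsics" (3x3 intrinsics, pixels), "extrinsics" (4x4, takes a point from camera to world coordinates). Camera axes: x right, y down, z forward; pixel columns grow to the right and rows downward; lengths in m; the calibration is good to about 2 mm. A picture is of the moment at which its call begins. There is no depth.
- bot.job_done(): hands the job in; it is judged then, once.
The state is a dict: "time_s": time; "joint_pos": joint angles; "joint_velocities": joint speeds; "tau": joint torques, N m; "tcp_pos": TCP position; "orientation": TCP orientation; "wrist_force": force on the tool from outside, world axes, zero at the start; "wrist_torque": the same for the moment, N m; "finger_gap": finger opening in m; "gripper_force": force on a finger pad.
Only numpy, scipy, OpenCV 4.12 (cv2) and the standard library are available. Lean on these libraries where they do the work, as an engineer would, in place of code of your own. Each camera call takes 0.05 s, during which the arm holds its last target. There are 200 camera calls.

## Task

Move the four ink bottles from the dark board with the cork pads into the empty light wooden rack, one to a bay and in reverse order: seen from the robot, the bottle now at the left end of the board goes into the bay at the right end of the rack, the second from the left into the second bay from the right, and so on. Keep the bottles upright, set each one gently down rather than dropping it, and leave all four standing flat on the floors of their bays.

Things in the scene. Friction and masses are not known exactly. Their poses are not given: they have to be found in the camera images.
- slim_center (a point): the tall slim bottle: white round body 34 mm in diameter up to 78 mm, then a narrow black cap 20 mm in diameter; 112 mm tall overall, about 0.11 kg. This point is on its axis, half-way up; z points up, x and y along its sides
- jar_center (a point): the wide round jar: white round body 52 mm in diameter up to 50 mm, then a wide black lid 49 mm in diameter; 72 mm tall overall, about 0.17 kg. This point is on its axis, half-way up; z points up, x and y along its sides
- square_center (a point): the square bottle: white body 40 x 40 mm up to 64 mm, then a round black cap 28 mm in diameter; 88 mm tall overall, about 0.14 kg. This point is on its axis, half-way up; z points up, x and y along its sides
- flat_center (a point): the flat oblong bottle: white body 28 mm along its x, 50 mm along its y, up to 70 mm, then a round black cap 22 mm in diameter in the middle; 96 mm tall overall, about 0.13 kg. Its thin direction (x) starts roughly across the row. This point is on its axis, half-way up; z points up, x and y along its sides
- pad_slim: the plain square cork pad, 66 x 66 x 4 mm, fixed on the dark board, on which the tall slim bottle stands at the start: it marks that bottle's old place in the row. Origin: centre of its underside; its top is 10 mm above the table
- pad_jar: the plain square cork pad, 66 x 66 x 4 mm, fixed on the dark board, on which the wide round jar stands at the start: it marks that bottle's old place in the row. Origin: centre of its underside; its top is 10 mm above the table
- pad_square: the plain square cork pad, 66 x 66 x 4 mm, fixed on the dark board, on which the square bottle stands at the start: it marks that bottle's old place in the row. Origin: centre of its underside; its top is 10 mm above the table
- pad_flat: the plain square cork pad, 66 x 66 x 4 mm, fixed on the dark board, on which the flat bottle stands at the start: it marks that bottle's old place in the row. Origin: centre of its underside; its top is 10 mm above the table
- board: dark wooden board with the four cork pads in a row, 88 mm (x) by 334 mm (y, along the row), 6 mm thick, fixed. Origin: centre of its underside, on the table. The pads' centres lie at y = +123, +41, -41, -123 mm in its frame; +y is the left end as seen from the robot
- rack: light wooden bottle rack, empty at the start, 88 mm (x) by 334 mm (y, along the row), fixed. Origin: centre of its underside, on the table. Four bays in a row, centres at y = +123, +41, -41, -123 mm in its frame (+y is the left end as seen from the robot); each bay is 76 x 76 mm inside, its floor 10 mm above the table, its walls and dividers 6 mm thick with their tops 20 mm above the table
There are look-alikes about, which are no part of the job. Leave any blue or red look-alike of the part that bears flat_center alone.

How it is judged:
By the outcome, as a careful person would: the job done as asked, in the order asked, and still so for the second after the job is handed in, with the robot touching nothing.
It also fails if it takes over 112 s, if anything falls off the work surface, if the arm or the gripper's body presses on something with over 40 N, if the wrist force passes 120 N, or if a joint passes its speed limit or range.

## Working session

There is one attempt and no reset: what is moved stays moved. The work goes in short steps, Python scripts to look and compute and a tool call to move; the robot and the scene stay as the last step left them, time stands still between calls to the robot, and variables do not carry over. Pictures are saved under pics/ and viewed, at most 14 in all, crops included, and the job is handed in when it is done.

Besides the shell and the picture viewer there is one more tool, called by a JSON object that holds its "api" and its "payload", one argument or row to a line. step_arm: Moves the arm, as the interface text tells. Shift numbers are shares of 0.3 m and turn numbers shares of pi rad, none past 1 either way. Its arguments: {"type":"object","properties":{"steps":{"type":"array"},"squeeze":{"type":"number"}},"required":["steps"]}

```bash
mkdir -p pics; ls; python3 - <<'E'
from plant import bot
import cv2,pickle
d={}
for n in("scene","side"):
    f=bot.grab_frame(n);d[n]=f
    cv2.imwrite(f"pics/{n}0.png",f["color"][:,:,::-1]);print(n,f["intrinsics"].round(1).tolist(),f["extrinsics"].round(4).tolist())
pickle.dump(d,open("f0.pkl","wb"))
s=bot.sense();print({k:s[k] for k in("time_s","tcp_pos","orientation","finger_gap")})
E
```

```text
pics
scene [[368.3, 0.0, 255.3], [0.0, 368.3, 186.2], [0.0, 0.0, 1.0]] [[0.6484, 0.5262, -0.5501, 0.8538], [0.7612, -0.4354, 0.4806, -0.3413], [0.0134, -0.7304, -0.6829, 0.5305], [0.0, 0.0, 0.0, 1.0]]
side [[366.5, 0.0, 253.1], [0.0, 366.5, 191.1], [0.0, 0.0, 1.0]] [[0.7444, -0.4769, 0.4674, 0.1091], [-0.6678, -0.5309, 0.5218, -0.435], [-0.0007, -0.7005, -0.7136, 0.6382], [0.0, 0.0, 0.0, 1.0]]
{'time_s': 0.1, 'tcp_pos': array([0.21713118, 0.47762101, 0.24769689]), 'orientation': array([[-9.10290924e-01,  4.13968455e-01, -7.43305706e-04],
       [ 4.13969078e-01,  9.10290187e-01, -1.17338043e-03],
       [ 1.90881407e-04, -1.37582313e-03, -9.99999035e-01]]), 'finger_gap': 0.08557339152361662}
```

View pics/scene0.png

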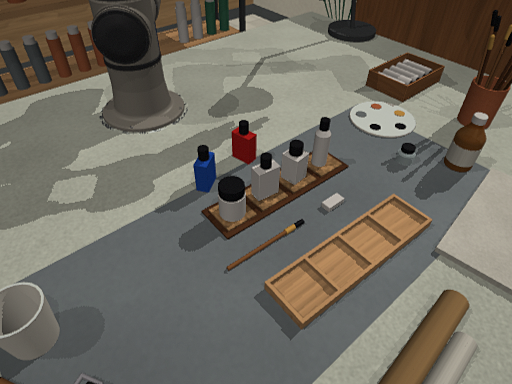

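View pics/side0.png

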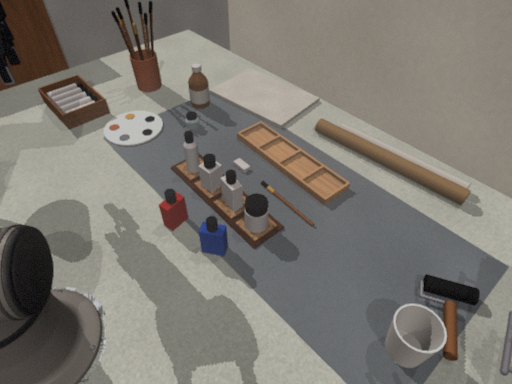

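The scene view shows the row at (325,140), (294,163), (265,178) and (232,200), with the empty rack around (350,258). In the side view the same row runs from the slim bottle at (191,155) to the jar at (256,213), with the rack at (290,160). The red (243,142) and blue (205,168) look-alikes stand off the board. The two middle white bottles on the board are the square and the flat one, so I enlarge them to tell which is which.

```bash
python3 - <<'E'
import cv2,pickle,numpy as np
d=pickle.load(open("f0.pkl","rb"))
a=d["scene"]["color"][105:245,190:360,::-1];b=d["side"]["color"][120:250,155:295,::-1]
a=cv2.resize(a,None,fx=2.35,fy=2.35,interpolation=cv2.INTER_CUBIC);b=cv2.resize(b,None,fx=2.8,fy=2.8,interpolation=cv2.INTER_CUBIC)
h=max(a.shape[0],b.shape[0]);p=lambda i:np.pad(i,((0,h-i.shape[0]),(0,0),(0,0)))
o=np.hstack([p(a),p(b)]);print(o.shape);cv2.imwrite("pics/crop1.png",o)
for n in d:
    im=d[n]["color"];hsv=cv2.cvtColor(im,cv2.COLOR_RGB2HSV)
    print(n)
    dark=(hsv[...,2]<45).astype(np.uint8)
    c,l,s,ce=cv2.connectedComponentsWithStats(dark)
    print("dark",[(s[i].tolist(),ce[i].round(1).tolist()) for i in range(1,c) if 25<s[i,4]<900 and 100<ce[i][1]<260 and 150<ce[i][0]<360])
    # light wood
    w=((hsv[...,0]>8)&(hsv[...,0]<22)&(hsv[...,1]>70)&(hsv[...,2]>95)).astype(np.uint8)
    w=cv2.morphologyEx(w,cv2.MORPH_CLOSE,np.ones((5,5)))
    cs,_=cv2.findContours(w,cv2.RETR_EXTERNAL,cv2.CHAIN_APPROX_NONE)
    for q in cs:
        if cv2.contourArea(q)>800:
            hull=cv2.convexHull(q);print("wood",cv2.contourArea(q),cv2.approxPolyDP(hull,4,True)[:,0].tolist())
E
```

```text
(364, 792, 3)
scene
dark [([320, 117, 10, 14, 116], [324.4, 123.8]), ([239, 120, 10, 15, 127], [243.3, 127.0]), ([289, 140, 15, 17, 201], [295.8, 147.6]), ([198, 145, 11, 16, 152], [202.8, 152.8]), ([260, 153, 12, 16, 162], [265.5, 160.4]), ([303, 167, 45, 27, 45], [325.0, 180.0]), ([218, 176, 27, 26, 569], [230.9, 188.3]), ([279, 183, 14, 11, 43], [283.6, 188.0]), ([268, 194, 34, 21, 34], [284.5, 204.3]), ([246, 197, 16, 15, 65], [251.8, 204.7]), ([202, 211, 62, 28, 88], [227.3, 224.8]), ([294, 219, 10, 9, 50], [298.8, 222.9])]
wood 2616.5 [[463, 295], [468, 303], [420, 383], [387, 383], [448, 293]]
wood 8053.5 [[431, 219], [303, 323], [265, 283], [392, 194]]
wood 931.0 [[106, 68], [0, 103], [0, 74], [95, 64]]
wood 2421.5 [[89, 5], [91, 44], [21, 62], [0, 40], [0, 22]]
wood 1951.5 [[239, 32], [161, 53], [156, 27], [161, 0], [204, 0]]
side
dark [([185, 133, 8, 10, 48], [188.6, 137.7]), ([204, 154, 11, 14, 110], [209.2, 161.4]), ([226, 170, 9, 14, 90], [230.5, 177.0]), ([245, 194, 22, 22, 374], [256.0, 205.0]), ([207, 217, 10, 15, 112], [211.6, 224.5])]
wood 3007.5 [[237, 133], [262, 122], [346, 180], [348, 187], [326, 203]]
wood 1625.5 [[316, 125], [325, 120], [469, 192], [463, 199]]
```

View pics/crop1.png

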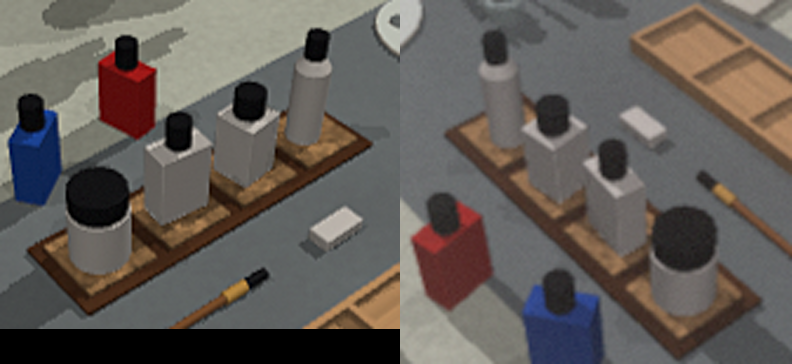

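Crop: slim at (310,90), square with the wider cap at (247,140), flat with the narrower cap on an oblong body at (178,175), and jar at (98,220). So the order from left to right is slim, square, flat, jar. The blue and red ones are off the board and stay put. Next I triangulate.

```bash
cat > h.py <<'E'
import numpy as np,cv2
def ray(f,p):
    E=f["extrinsics"];d=E[:3,:3]@np.linalg.solve(f["intrinsics"],[p[0],p[1],1.]);return E[:3,3],d/np.linalg.norm(d)
def onz(f,p,z):
    o,d=ray(f,p);return (o+d*(z-o[2])/d[2])[:2]
def tri(obs):
    A=0;b=0
    for f,p in obs:
        o,d=ray(f,p);M=np.eye(3)-np.outer(d,d);A=A+M;b=b+M@o
    return np.linalg.solve(A,b)
E
python3 - <<'E'
import pickle;from h import *
np.set_printoptions(precision=4,suppress=True)
d=pickle.load(open("f0.pkl","rb"));S,T=d["scene"],d["side"]
for n,a,b,z in [("slim",(324.6,124),(188.8,138),.105),("square",(295.5,147.8),(209.3,161.4),.086),("flat",(265.5,160.6),(230.6,177.2),.093),("jar",(230.9,188.3),(256,204.5),.071)]:
    print(n,tri([(S,a),(T,b)]),z,onz(S,a,z),onz(T,b,z))
for z in(.02,0):
    print(z,"scene",[onz(S,p,z) for p in((431,219),(303,323),(265,283),(392,194))])
    print(z,"side",[onz(T,p,z) for p in((237,133),(262,122),(347,182),(326,203))])
E
```

```text
slim [0.4615 0.1872 0.1073] 0.105 [0.459  0.1911] [0.4627 0.1887]
square [0.4602 0.1076 0.0848] 0.086 [0.4616 0.1058] [0.4597 0.107 ]
flat [0.4587 0.0283 0.0917] 0.093 [0.46   0.0269] [0.458  0.0276]
jar [ 0.4588 -0.0543  0.0705] 0.071 [ 0.4597 -0.0558] [ 0.4588 -0.0535]
0.02 scene [array([0.7203, 0.2126]), array([ 0.7087, -0.1177]), array([ 0.6234, -0.116 ]), array([0.6342, 0.2135])]
0.02 side [array([0.6326, 0.2169]), array([0.7207, 0.2089]), array([ 0.7037, -0.1119]), array([ 0.6126, -0.1229])]
0 scene [array([0.7151, 0.2343]), array([ 0.703 , -0.1089]), array([ 0.6144, -0.1072]), array([0.6256, 0.2353])]
0 side [array([0.6495, 0.2379]), array([0.7405, 0.2297]), array([ 0.723 , -0.1015]), array([ 0.6289, -0.1129])]
```

{"api": "step_arm", "payload": {
  "steps": [
    [[-0.65,-0.45,-0.085,0,0,0.182,0],[-0.65,-0.45,-0.085,0,0,0.182,0],[-0.65,-0.45,-0.085,0,0,0.182,0],[-0.65,-0.45,-0.085,0,0,0.182,0],[-0.65,-0.45,-0.085,0,0,0.182,0]]
  ]
}}

```text
time_s: 0.6
tcp_pos: [0.3397, 0.2721, 0.2739]
orientation: [[-0.538, 0.843, 0.0], [0.843, 0.538, -0.0], [-0.0, -0.0, -1.0]]
wrist_force: [1.1, 0.4, -0.5]
finger_gap: 0.0856
gripper_force: 0.0
```

{"api": "step_arm", "payload": {
  "steps": [
    [[-0.79,-0.027,-0.083,0,0,0.182,0],[-0.79,-0.027,-0.083,0,0,0.182,0],[-0.79,-0.027,-0.083,0,0,0.182,0],[-0.79,-0.027,-0.083,0,0,0.182,0],[-0.79,-0.027,-0.083,0,0,0.182,0]]
  ]
}}

```text
time_s: 1.1
tcp_pos: [0.4614, 0.0681, 0.2988]
orientation: [[0.005, 1.0, 0.0], [1.0, -0.005, -0.0], [-0.0, 0.0, -1.0]]
wrist_force: [0.4, 0.2, -0.8]
finger_gap: 0.0853
gripper_force: 0.0
```

```bash
cat >> h.py <<'E'
from scipy.spatial.transform import Rotation as R
def go(s,p,yaw=0.):
    """shares to reach TCP p with tool y at yaw (rad) from world x, pointing down"""
    M=np.asarray(s["orientation"]);c,q=np.cos(yaw),np.sin(yaw)
    G=np.array([[-q,c,0],[c,q,0],[0,0,-1.]])
    return (M.T@(np.asarray(p)-s["tcp_pos"])/.3).round(4).tolist(),(R.from_matrix(M.T@G).as_rotvec()/np.pi).round(4).tolist()
E
python3 - <<'E'
from plant import bot
from h import *;import pickle
f=bot.grab_frame("wrist");pickle.dump(f,open("w1.pkl","wb"));cv2.imwrite("pics/w1.png",f["color"][:,:,::-1])
s=bot.sense();print(s["time_s"],s["tcp_pos"],s["orientation"].round(4),s["joint_pos"].round(2),f["extrinsics"].round(3),f["intrinsics"].round(0))
d=pickle.load(open("f0.pkl","rb"))
print(tri([(d["scene"],(202.8,152.8)),(d["side"],(211.6,224.5))]),tri([(d["scene"],(243.3,127)),(d["side"],(171,196))]))
E
```

```text
1.15 [0.46406297 0.06438192 0.29905244] [[ 0.0042  1.      0.0024]
 [ 1.     -0.0042 -0.0031]
 [-0.0031  0.0025 -1.    ]] [-0.02  0.2   1.58 -0.    1.36 -0.02] [[ 1.    -0.005 -0.002  0.461]
 [-0.005 -0.949 -0.315  0.15 ]
 [-0.     0.315 -0.949  0.425]
 [ 0.     0.     0.     1.   ]] [[285.   0. 255.]
 [  0. 285. 191.]
 [  0.   0.   1.]]
[ 0.35227847 -0.04206888  0.08121908] [0.33495897 0.0748059  0.08295027]
```

View pics/w1.png

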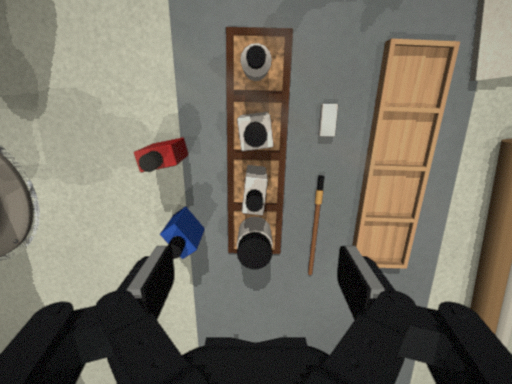

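The wrist view shows slim (256,60), square (255,132), flat (254,190), jar (255,248), the rack with outer corners around (392,40), (459,42), (405,268), (355,263), and red and blue to the left of the board. The yaws and the rack are refined from this frame.

```bash
python3 - <<'E'
import pickle;from h import *
np.set_printoptions(precision=4,suppress=True)
f=pickle.load(open("w1.pkl","rb"));im=f["color"];hsv=cv2.cvtColor(im,cv2.COLOR_RGB2HSV)
w=((hsv[...,0]>8)&(hsv[...,0]<24)&(hsv[...,1]>70)&(hsv[...,2]>95)).astype(np.uint8);w[:,:340]=0;w[:,470:]=0
w=cv2.morphologyEx(w,cv2.MORPH_CLOSE,np.ones((5,5)))
cs,_=cv2.findContours(w,cv2.RETR_EXTERNAL,cv2.CHAIN_APPROX_NONE);c=max(cs,key=cv2.contourArea)
g=np.array([onz(f,p,.02) for p in c[:,0]],np.float32)*1000
r=cv2.minAreaRect(g);print("rack@20",r,cv2.approxPolyDP(cv2.convexHull(c),4,True)[:,0].tolist())
b=((hsv[...,2]<95)&(hsv[...,0]<20)&(hsv[...,1]>100)).astype(np.uint8);b[:,:222]=0;b[:,298:]=0;b[270:]=0
b=cv2.morphologyEx(b,cv2.MORPH_OPEN,np.ones((2,2)))
p=np.argwhere(b)[:,::-1];g=np.array([onz(f,q,.006) for q in p],np.float32)*1000
print("board",cv2.minAreaRect(g))
cr=im[100:275,215:300,::-1];o=cv2.resize(cr,None,fx=3.4,fy=3.4,interpolation=cv2.INTER_CUBIC);cv2.imwrite("pics/c2.png",o);print(o.shape)
E
```

```text
rack@20 ((669.9495239257812, 50.686126708984375), (335.50439453125, 89.94526672363281), 87.56353759765625) [[458, 41], [407, 265], [379, 267], [360, 253], [356, 242], [390, 39]]
board ((463.39703369140625, 67.95882415771484), (332.7319030761719, 85.79986572265625), 88.55271911621094)
(595, 289, 3)
```

View pics/c2.png

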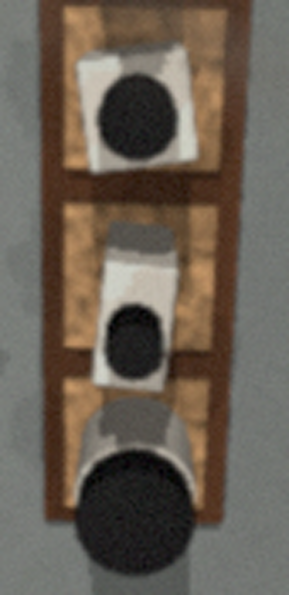

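```bash
python3 - <<'E'
from plant import bot
from h import *;import pickle
np.set_printoptions(precision=4,suppress=True)
f=pickle.load(open("w1.pkl","rb"));k=lambda x,y:(x/3.4+215,y/3.4+100)
print("caps jar,flat,square",onz(f,k(135,512),.082),onz(f,k(134,340),.103),onz(f,k(138,115),.096))
for z,P in((.080,[(103,262),(178,268),(163,390),(93,383)]),(.074,[(78,62),(187,45),(198,160),(92,172)])):
    print(cv2.minAreaRect(np.array([onz(f,k(*p),z)*1000 for p in P],np.float32)))
s=bot.sense();print(s["tcp_pos"],go(s,(.459,-.0545,.16),np.radians(-2.2)))
E
```

```text
caps jar,flat,square [ 0.4593 -0.0485] [0.4595 0.0323] [0.4613 0.1099]
((459.2984619140625, 29.28691864013672), (49.049747467041016, 27.75852394104004), 83.70254516601562)
((461.48736572265625, 109.08011627197266), (38.738494873046875, 40.52627944946289), 6.278456211090088)
[0.4641 0.0644 0.2991] ([-0.3949, -0.0164, 0.4647], [0.0008, 0.001, 0.0109])
```

{"api": "step_arm", "payload": {
  "steps": [
    [[-0.1,0,0.12,0,0,0.011,0.1],[-0.2,0,0.24,0,0,0.011,0.1],[-0.3,0,0.35,0,0,0.011,0.1],[-0.41,0,0.45,0,0,0.011,0.1],[-0.41,0,0.45,0,0,0.011,0.1]]
  ],
  "squeeze": 40
}}

```text
time_s: 1.65
tcp_pos: [0.4582, -0.0544, 0.1599]
orientation: [[0.037, 0.999, -0.007], [0.999, -0.037, 0.001], [0.001, -0.008, -1.0]]
wrist_force: [0.3, 0.9, -0.4]
finger_gap: 0.0768
gripper_force: 0.0
```

{"api": "step_arm", "payload": {
  "steps": [
    [[0,0,0,0,0,0,0.1],[0,0,0,0,0,0,0.1],[0,0,0,0,0,0,0.1]]
  ]
}}

```text
time_s: 1.95
tcp_pos: [0.4611, -0.0515, 0.1647]
orientation: [[0.033, 0.999, 0.002], [0.999, -0.033, -0.0], [-0.0, 0.002, -1.0]]
wrist_force: [-0.6, -0.2, 0.0]
finger_gap: 0.0769
gripper_force: 0.0
```

```bash
python3 - <<'E'
from plant import bot
from h import *
s=bot.sense();print(s["time_s"],s["tcp_pos"],s["finger_gap"],s["orientation"].round(4),go(s,(.459,-.0535,.046),np.radians(-2.2)))
E
```

```text
1.95 [ 0.46113684 -0.05146177  0.16474553] 0.07687767495190154 [[ 3.260e-02  9.995e-01  2.100e-03]
 [ 9.995e-01 -3.260e-02 -4.000e-04]
 [-3.000e-04  2.200e-03 -1.000e+00]] ([-0.0069, -0.0078, 0.3958], [0.0007, 0.0001, 0.0018])
```

{"api": "step_arm", "payload": {
  "steps": [
    [[-0.006,-0.005,0.1,0,0,0.001,0.1],[-0.006,-0.005,0.2,0,0,0.001,0.1],[-0.006,-0.005,0.3,0,0,0.001,0.1],[-0.006,-0.005,0.35,0,0,0.001,0.1],[-0.006,-0.005,0.39,0,0,0.001,0.1]]
  ]
}}

```text
time_s: 2.45
tcp_pos: [0.4592, -0.0531, 0.0463]
orientation: [[0.036, 0.999, 0.0], [0.999, -0.036, 0.0], [0.0, 0.0, -1.0]]
wrist_force: [-1.2, -0.8, 0.1]
finger_gap: 0.0772
gripper_force: 0.0
```

{"api": "step_arm", "payload": {
  "steps": [
    [[0,0,0,0,0,0,0.1],[0,0,0,0,0,0,0.3],[0,0,0,0,0,0,0.6],[0,0,0,0,0,0,1],[0,0,0,0,0,0,1]]
  ]
}}

```text
time_s: 2.95
tcp_pos: [0.4597, -0.0539, 0.0479]
orientation: [[0.037, 0.999, 0.002], [0.999, -0.037, -0.0], [-0.0, 0.002, -1.0]]
wrist_force: [0.1, 1.8, 7.1]
finger_gap: 0.051
gripper_force: 41.7
```

{"api": "step_arm", "payload": {
  "steps": [
    [[0,0,0,0,0,0,1],[0,0,0,0,0,0,1],[0,0,0,0,0,0,1]]
  ]
}}

```text
time_s: 3.25
tcp_pos: [0.4598, -0.0539, 0.0479]
orientation: [[0.037, 0.999, 0.002], [0.999, -0.037, -0.0], [-0.0, 0.002, -1.0]]
wrist_force: [-0.4, 2.0, 7.3]
finger_gap: 0.0507
gripper_force: 41.7
```

```bash
python3 - <<'E'
from plant import bot
from h import *
s=bot.sense();print(s["time_s"],s["tcp_pos"],s["finger_gap"],s["gripper_force"])
f=bot.grab_frame("side");cv2.imwrite("pics/s1.png",cv2.resize(f["color"][90:290,130:390,::-1],None,fx=2,fy=2))
E
```

```text
3.25 [ 0.45975225 -0.05393449  0.04793218] 0.050692280599318636 41.74458861351013
```

View pics/s1.png

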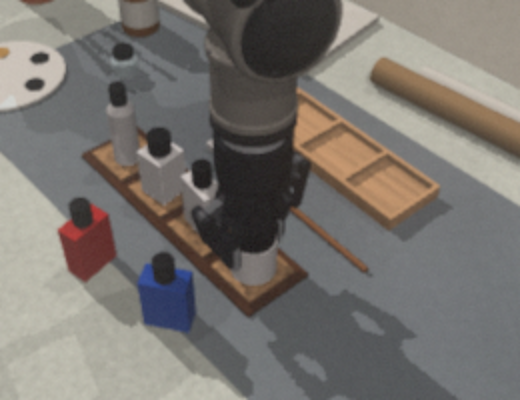

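The jar is gripped: gap 51 mm, force 42 N, jar upright at (256,255) in the crop and well clear of the blue bottle. Next I lift and carry it.

{"api": "step_arm", "payload": {
  "steps": [
    [[0,0,-0.02,0,0,0,1],[0,0,-0.1,0,0,0,1],[0,0,-0.22,0,0,0,1],[0,0,-0.34,0,0,0,1],[0,0,-0.43,0,0,0,1]]
  ]
}}

```text
time_s: 3.8
tcp_pos: [0.4591, -0.0542, 0.1782]
orientation: [[0.037, 0.999, 0.002], [0.999, -0.037, -0.001], [-0.001, 0.002, -1.0]]
wrist_force: [0.7, 0.4, -2.5]
finger_gap: 0.0514
gripper_force: 42.5
```

{"api": "step_arm", "payload": {
  "steps": [
    [[0.05,0.045,0,0,0,0,1],[0.13,0.115,0,0,0,0,1],[0.21,0.185,0,0,0,0,1],[0.3,0.265,0,0,0,0,1],[0.39,0.345,0,0,0,0,1]]
  ]
}}

```text
time_s: 4.3
tcp_pos: [0.5673, 0.06, 0.1762]
orientation: [[0.038, 0.999, 0.0], [0.999, -0.038, -0.0], [-0.0, 0.0, -1.0]]
wrist_force: [0.1, -0.3, -2.4]
finger_gap: 0.0511
gripper_force: 42.7
```

{"api": "step_arm", "payload": {
  "steps": [
    [[0.1,0.09,0,0,0,0,1],[0.2,0.18,0,0,0,0,1],[0.3,0.265,0,0,0,0,1],[0.36,0.32,0,0,0,0,1],[0.39,0.345,0,0,0,0,1]]
  ]
}}

```text
time_s: 4.8
tcp_pos: [0.6752, 0.174, 0.1753]
orientation: [[0.036, 0.999, -0.0], [0.999, -0.036, 0.0], [0.0, -0.0, -1.0]]
wrist_force: [-0.5, 0.1, -1.9]
finger_gap: 0.0506
gripper_force: 42.6
```

{"api": "step_arm", "payload": {
  "steps": [
    [[0,0,0.1,0,0,0,1],[0,0,0.2,0,0,0,1],[0,0,0.25,0,0,0,1],[0,0,0.25,0,0,0,1],[0,0,0.25,0,0,0,1]]
  ]
}}

```text
time_s: 5.3
tcp_pos: [0.675, 0.172, 0.1018]
orientation: [[0.037, 0.999, 0.001], [0.999, -0.037, 0.0], [0.0, 0.001, -1.0]]
wrist_force: [0.0, 0.3, -0.9]
finger_gap: 0.0511
gripper_force: 42.6
```

```bash
python3 - <<'E'
from plant import bot
from h import *
s=bot.sense();print(s["time_s"],s["tcp_pos"],s["finger_gap"],s["gripper_force"],go(s,(.6757,.1724,.048),np.radians(-2.2)))
f=bot.grab_frame("wrist");cv2.imwrite("pics/w2.png",f["color"][:,:,::-1])
E
```

```text
5.3 [0.675046   0.17200447 0.10177676] 0.05106578856583881 42.626938819885254 ([0.0014, 0.0019, 0.1793], [0.0004, -0.0001, 0.0003])
```

View pics/w2.png

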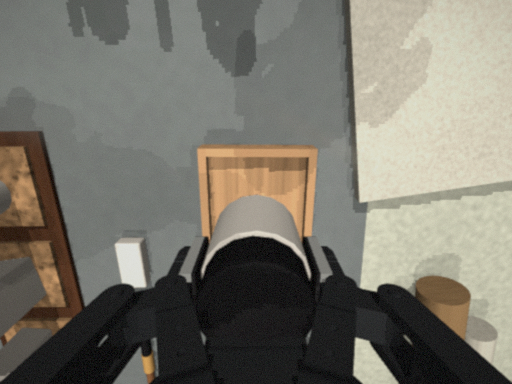

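The jar is held upright and centred over the left end bay, whose far corners are at (198,147) and (318,147). I lower it slowly.

{"api": "step_arm", "payload": {
  "steps": [
    [[0,0,0.05,0,0,0,1],[0,0,0.1,0,0,0,1],[0,0,0.14,0,0,0,1],[0,0,0.16,0,0,0,1],[0,0,0.17,0,0,0,1]]
  ]
}}

```text
time_s: 5.85
tcp_pos: [0.674, 0.172, 0.0482]
orientation: [[0.037, 0.999, -0.002], [0.999, -0.037, -0.0], [-0.0, -0.002, -1.0]]
wrist_force: [0.5, 0.4, -1.0]
finger_gap: 0.0508
gripper_force: 42.6
```

{"api": "step_arm", "payload": {
  "steps": [
    [[0,0,0.004,0,0,0,1],[0,0,0.008,0,0,0,1],[0,0,0.01,0,0,0,1],[0,0,0.01,0,0,0,1]]
  ]
}}

```text
time_s: 6.25
tcp_pos: [0.6748, 0.1721, 0.048]
orientation: [[0.037, 0.999, 0.001], [0.999, -0.037, 0.0], [0.0, 0.001, -1.0]]
wrist_force: [-2.7, -0.5, 5.5]
finger_gap: 0.0509
gripper_force: 43.1
```

Contact at about 5 N. I release gently and retreat.

{"api": "step_arm", "payload": {
  "steps": [
    [[0,0,0,0,0,0,0.38],[0,0,0,0,0,0,0.34],[0,0,0,0,0,0,0.25],[0,0,0,0,0,0,0.12],[0,0,0,0,0,0,0.12]]
  ]
}}

```text
time_s: 6.75
tcp_pos: [0.6746, 0.1721, 0.0466]
orientation: [[0.037, 0.999, 0.0], [0.999, -0.037, 0.0], [0.0, 0.0, -1.0]]
wrist_force: [0.3, 0.3, 0.1]
finger_gap: 0.0753
gripper_force: 0.0
```

{"api": "step_arm", "payload": {
  "steps": [
    [[0,0,-0.05,0,0,0,0.12],[0,0,-0.15,0,0,0,0.12],[0,0,-0.27,0,0,0,0.12],[0,0,-0.4,0,0,0,0.12],[0,0,-0.5,0,0,0,0.12]]
  ]
}}

```text
time_s: 7.25
tcp_pos: [0.675, 0.1722, 0.2009]
orientation: [[0.037, 0.999, 0.004], [0.999, -0.037, 0.001], [0.001, 0.004, -1.0]]
wrist_force: [0.4, 0.4, -0.2]
finger_gap: 0.0748
gripper_force: 0.0
```

```bash
python3 - <<'E'
from plant import bot
from h import *
s=bot.sense();print(s["time_s"],s["tcp_pos"],s["finger_gap"],go(s,(.459,.0285,.195),np.radians(-6.3)))
f=bot.grab_frame("side");cv2.imwrite("pics/s2.png",cv2.resize(f["color"][90:250,150:370,::-1],None,fx=2,fy=2))
E
```

```text
7.25 [0.67504083 0.17216323 0.20093062] 0.07481718312595831 ([-0.5053, -0.7019, 0.0167], [0.0012, -0.0003, 0.0232])
```

View pics/s2.png

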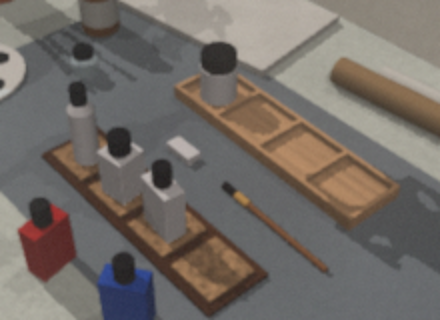

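The jar stands flat in the left end bay (218,75 in the crop). Next comes the flat bottle.

{"api": "step_arm", "payload": {
  "steps": [
    [[-0.04,-0.06,0,0,0,0,0.12],[-0.1,-0.14,0,0,0,0,0.12],[-0.17,-0.23,0,0,0,0,0.12],[-0.24,-0.33,0,0,0,0,0.12],[-0.3,-0.42,0.01,0,0,0,0.12]]
  ]
}}

```text
time_s: 7.8
tcp_pos: [0.5442, 0.086, 0.195]
orientation: [[0.037, 0.999, 0.002], [0.999, -0.037, -0.0], [0.0, 0.002, -1.0]]
wrist_force: [-0.2, -0.6, 0.4]
finger_gap: 0.0751
gripper_force: 0.0
```

{"api": "step_arm", "payload": {
  "steps": [
    [[-0.07,-0.1,0,0,0,0.023,0.12],[-0.13,-0.18,0,0,0,0.023,0.12],[-0.18,-0.25,0,0,0,0.023,0.12],[-0.205,-0.282,0,0,0,0.023,0.12],[-0.205,-0.282,0,0,0,0.023,0.12]]
  ]
}}

```text
time_s: 8.3
tcp_pos: [0.4581, 0.028, 0.1946]
orientation: [[0.111, 0.994, 0.001], [0.994, -0.111, -0.0], [0.0, 0.001, -1.0]]
wrist_force: [0.4, 1.5, -0.3]
finger_gap: 0.075
gripper_force: 0.0
```

{"api": "step_arm", "payload": {
  "steps": [
    [[0,0,0,0,0,0,0.12],[0,0,0,0,0,0,0.12]]
  ]
}}

```text
time_s: 8.5
tcp_pos: [0.4595, 0.0289, 0.1939]
orientation: [[0.109, 0.994, 0.001], [0.994, -0.109, 0.0], [0.0, 0.001, -1.0]]
wrist_force: [-0.2, 0.1, 0.0]
finger_gap: 0.075
gripper_force: 0.0
```

```bash
python3 - <<'E'
from plant import bot
from h import *
s=bot.sense();print(s["time_s"],s["tcp_pos"],s["finger_gap"],go(s,(.459,.0285,.063),np.radians(-6.3)))
E
```

```text
8.5 [0.45950311 0.02892581 0.19385116] 0.07502488273090194 ([-0.0017, -0.0019, 0.4362], [0.0003, -0.0001, 0.0003])
```

{"api": "step_arm", "payload": {
  "steps": [
    [[0,0,0.1,0,0,0,0.12],[0,0,0.22,0,0,0,0.12],[0,0,0.34,0,0,0,0.12],[0,0,0.41,0,0,0,0.12],[0,0,0.437,0,0,0,0.12]]
  ]
}}

```text
time_s: 9.0
tcp_pos: [0.4578, 0.0291, 0.0603]
orientation: [[0.109, 0.994, -0.004], [0.994, -0.109, 0.001], [0.0, -0.004, -1.0]]
wrist_force: [-0.6, -0.6, 0.2]
finger_gap: 0.0753
gripper_force: 0.0
```

{"api": "step_arm", "payload": {
  "steps": [
    [[0,0,0,0,0,0,0.3],[0,0,0,0,0,0,0.5],[0,0,0,0,0,0,0.6],[0,0,0,0,0,0,0.7],[0,0,0,0,0,0,1]]
  ]
}}

```text
time_s: 9.5
tcp_pos: [0.4594, 0.0285, 0.0638]
orientation: [[0.109, 0.994, 0.003], [0.994, -0.109, -0.0], [0.0, 0.003, -1.0]]
wrist_force: [-1.0, 0.4, 6.7]
finger_gap: 0.0273
gripper_force: 39.9
```

{"api": "step_arm", "payload": {
  "steps": [
    [[0,0,0,0,0,0,1],[0,0,0,0,0,0,1],[0,0,0,0,0,0,1]]
  ]
}}

```text
time_s: 9.8
tcp_pos: [0.4594, 0.0285, 0.0638]
orientation: [[0.109, 0.994, 0.003], [0.994, -0.109, -0.0], [0.0, 0.003, -1.0]]
wrist_force: [0.4, 0.5, 6.4]
finger_gap: 0.0272
gripper_force: 39.9
```

{"api": "step_arm", "payload": {
  "steps": [
    [[0,0,-0.02,0,0,0,1],[0,0,-0.1,0,0,0,1],[0,0,-0.22,0,0,0,1],[0,0,-0.34,0,0,0,1],[0,0,-0.43,0,0,0,1]]
  ]
}}

```text
time_s: 10.3
tcp_pos: [0.4585, 0.0285, 0.1941]
orientation: [[0.109, 0.994, 0.002], [0.994, -0.109, -0.0], [0.0, 0.002, -1.0]]
wrist_force: [1.0, -0.4, -1.8]
finger_gap: 0.0274
gripper_force: 39.6
```

```bash
python3 - <<'E'
from plant import bot
from h import *
s=bot.sense();print(s["time_s"],s["tcp_pos"],s["finger_gap"],s["gripper_force"],go(s,(.6726,.0905,.193),np.radians(-2.2)))
E
```

```text
10.3 [0.45849774 0.02849165 0.19405624] 0.02741259102241152 39.590869545936584 ([0.2834, 0.6868, 0.0048], [0.0006, 0.0, -0.0226])
```

{"api": "step_arm", "payload": {
  "steps": [
    [[0.02,0.05,0,0,0,0,1],[0.05,0.13,0,0,0,0,1],[0.09,0.22,0,0,0,0,1],[0.13,0.31,0,0,0,0,1],[0.16,0.39,0,0,0,0,1]]
  ]
}}

```text
time_s: 10.8
tcp_pos: [0.5808, 0.064, 0.1918]
orientation: [[0.109, 0.994, -0.0], [0.994, -0.109, 0.0], [0.0, -0.0, -1.0]]
wrist_force: [-0.3, 0.6, -1.3]
finger_gap: 0.0273
gripper_force: 39.7
```

{"api": "step_arm", "payload": {
  "steps": [
    [[0.04,0.09,0,0,0,-0.0225,1],[0.08,0.18,0,0,0,-0.0225,1],[0.11,0.26,0,0,0,-0.0225,1],[0.123,0.297,0,0,0,-0.0225,1],[0.123,0.297,0,0,0,-0.0225,1]]
  ]
}}

```text
time_s: 11.3
tcp_pos: [0.6732, 0.0907, 0.1909]
orientation: [[0.038, 0.999, -0.001], [0.999, -0.038, 0.0], [0.0, -0.001, -1.0]]
wrist_force: [-0.1, -0.1, -1.8]
finger_gap: 0.0276
gripper_force: 39.8
```

{"api": "step_arm", "payload": {
  "steps": [
    [[0,0,0.03,0,0,0,1],[0,0,0.12,0,0,0,1],[0,0,0.21,0,0,0,1],[0,0,0.25,0,0,0,1],[0,0,0.25,0,0,0,1]]
  ]
}}

```text
time_s: 11.8
tcp_pos: [0.6707, 0.0902, 0.1145]
orientation: [[0.039, 0.999, -0.005], [0.999, -0.039, -0.0], [-0.0, -0.005, -1.0]]
wrist_force: [-0.3, -1.1, -0.8]
finger_gap: 0.0274
gripper_force: 39.8
```

```bash
python3 - <<'E'
from plant import bot
from h import *
s=bot.sense();print(s["time_s"],s["tcp_pos"],s["finger_gap"],s["gripper_force"],go(s,(.6726,.0905,.0638),np.radians(-2.2)))
f=bot.grab_frame("wrist");cv2.imwrite("pics/w3.png",f["color"][:,:,::-1])
E
```

```text
11.8 [0.67074272 0.09017084 0.11447719] 0.027366130624623956 39.7720205783844 ([0.0014, 0.007, 0.1689], [-0.0015, 0.0001, -0.0002])
```

View pics/w3.png

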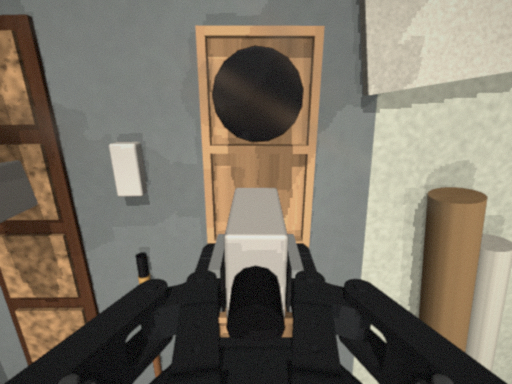

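The flat bottle at (255,260) is square over the second bay from the left, clear of the divider at y≈150 and of the jar at (258,92). Lowering it.

{"api": "step_arm", "payload": {
  "steps": [
    [[0,0,0.05,0,0,0,1],[0,0,0.1,0,0,0,1],[0,0,0.135,0,0,0,1],[0,0,0.155,0,0,0,1],[0,0,0.165,0,0,0,1]]
  ]
}}

```text
time_s: 12.35
tcp_pos: [0.6722, 0.0904, 0.066]
orientation: [[0.039, 0.999, -0.001], [0.999, -0.039, 0.0], [-0.0, -0.001, -1.0]]
wrist_force: [-0.3, 0.1, -1.2]
finger_gap: 0.0275
gripper_force: 39.8
```

{"api": "step_arm", "payload": {
  "steps": [
    [[0,0,0.004,0,0,0,1],[0,0,0.008,0,0,0,1],[0,0,0.008,0,0,0,1],[0,0,0.008,0,0,0,1]]
  ]
}}

```text
time_s: 12.75
tcp_pos: [0.6728, 0.0904, 0.0651]
orientation: [[0.039, 0.999, 0.001], [0.999, -0.039, 0.0], [0.0, 0.001, -1.0]]
wrist_force: [0.4, 0.5, -0.9]
finger_gap: 0.0275
gripper_force: 39.8
```

Not touching yet, about 1.5 mm to go.

{"api": "step_arm", "payload": {
  "steps": [
    [[0,0,0.003,0,0,0,1],[0,0,0.006,0,0,0,1],[0,0,0.007,0,0,0,1],[0,0,0.007,0,0,0,1]]
  ]
}}

```text
time_s: 13.15
tcp_pos: [0.6728, 0.0904, 0.0638]
orientation: [[0.039, 0.999, 0.001], [0.999, -0.039, 0.0], [0.0, 0.001, -1.0]]
wrist_force: [-2.0, -0.0, 4.8]
finger_gap: 0.0274
gripper_force: 40.6
```

{"api": "step_arm", "payload": {
  "steps": [
    [[0,0,0,0,0,0,0.66],[0,0,0,0,0,0,0.6],[0,0,0,0,0,0,0.5],[0,0,0,0,0,0,0.35],[0,0,0,0,0,0,0.2]]
  ]
}}

```text
time_s: 13.65
tcp_pos: [0.6726, 0.0904, 0.0625]
orientation: [[0.039, 0.999, -0.0], [0.999, -0.039, 0.0], [0.0, -0.0, -1.0]]
wrist_force: [-0.4, -0.2, 0.3]
finger_gap: 0.0674
gripper_force: 0.0
```

{"api": "step_arm", "payload": {
  "steps": [
    [[0,0,-0.05,0,0,0,0.15],[0,0,-0.15,0,0,0,0.15],[0,0,-0.27,0,0,0,0.15],[0,0,-0.38,0,0,0,0.15],[0,0,-0.44,0,0,0,0.15]]
  ]
}}

```text
time_s: 14.15
tcp_pos: [0.6737, 0.0904, 0.1997]
orientation: [[0.039, 0.999, 0.006], [0.999, -0.039, 0.0], [0.0, 0.006, -1.0]]
wrist_force: [1.1, 0.6, 0.4]
finger_gap: 0.0724
gripper_force: 0.0
```

```bash
python3 - <<'E'
from plant import bot
from h import *
s=bot.sense();print(s["time_s"],s["tcp_pos"],s["finger_gap"],go(s,(.461,.108,.195),np.radians(6.3)))
f=bot.grab_frame("side");cv2.imwrite("pics/s3.png",cv2.resize(f["color"][90:250,150:370,::-1],None,fx=2,fy=2))
E
```

```text
14.15 [0.67373363 0.0904371  0.19968001] 0.07241468599566163 ([0.031, -0.7109, 0.0112], [0.002, -0.0, -0.0473])
```

View pics/s3.png

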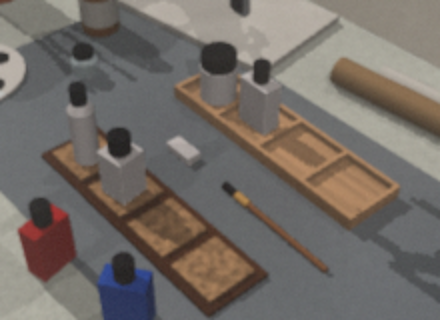

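The flat bottle stands flat in the second bay (260,100 in the crop). Next comes the square bottle.

{"api": "step_arm", "payload": {
  "steps": [
    [[0,-0.06,0,0,0,0,0.15],[0,-0.16,0,0,0,0,0.15],[0.01,-0.27,0,0,0,0,0.15],[0.015,-0.38,0,0,0,0,0.15],[0.02,-0.46,0,0,0,0,0.15]]
  ]
}}

```text
time_s: 14.7
tcp_pos: [0.5327, 0.1019, 0.1947]
orientation: [[0.039, 0.999, -0.001], [0.999, -0.039, 0.0], [0.0, -0.001, -1.0]]
wrist_force: [-0.1, -0.2, -0.3]
finger_gap: 0.0726
gripper_force: 0.0
```

{"api": "step_arm", "payload": {
  "steps": [
    [[0,-0.08,0,0,0,-0.047,0.15],[0.01,-0.16,0,0,0,-0.047,0.15],[0.01,-0.22,0,0,0,-0.047,0.15],[0.011,-0.247,0,0,0,-0.047,0.15],[0.011,-0.247,0,0,0,-0.047,0.15]]
  ]
}}

```text
time_s: 15.2
tcp_pos: [0.4605, 0.108, 0.195]
orientation: [[-0.109, 0.994, 0.0], [0.994, 0.109, 0.0], [0.0, 0.0, -1.0]]
wrist_force: [-0.0, -0.1, -0.1]
finger_gap: 0.0728
gripper_force: 0.0
```

{"api": "step_arm", "payload": {
  "steps": [
    [[0,0,0,0,0,0,0.15],[0,0,0,0,0,0,0.15]]
  ]
}}

```text
time_s: 15.4
tcp_pos: [0.4619, 0.1078, 0.1946]
orientation: [[-0.108, 0.994, 0.001], [0.994, 0.108, 0.0], [0.0, 0.001, -1.0]]
wrist_force: [0.1, 0.3, 0.3]
finger_gap: 0.0726
gripper_force: 0.0
```

```bash
python3 - <<'E'
from plant import bot
from h import *
s=bot.sense();print(s["time_s"],s["tcp_pos"],s["finger_gap"],go(s,(.461,.108,.058),np.radians(6.3)))
E
```

```text
15.4 [0.46191678 0.10779776 0.19462444] 0.07258007213205794 ([0.001, -0.0033, 0.4554], [0.0002, -0.0, -0.0004])
```

{"api": "step_arm", "payload": {
  "steps": [
    [[0,-0.002,0.1,0,0,0,0.15],[0,-0.002,0.22,0,0,0,0.15],[0,-0.002,0.34,0,0,0,0.15],[0,-0.002,0.42,0,0,0,0.15],[0,-0.002,0.455,0,0,0,0.15]]
  ]
}}

```text
time_s: 15.9
tcp_pos: [0.4598, 0.1076, 0.0558]
orientation: [[-0.108, 0.994, -0.004], [0.994, 0.108, -0.0], [0.0, -0.004, -1.0]]
wrist_force: [0.6, -0.0, 0.4]
finger_gap: 0.0725
gripper_force: 0.0
```

{"api": "step_arm", "payload": {
  "steps": [
    [[0,0,0,0,0,0,0.25],[0,0,0,0,0,0,0.4],[0,0,0,0,0,0,0.5],[0,0,0,0,0,0,0.6],[0,0,0,0,0,0,1]]
  ]
}}

```text
time_s: 16.4
tcp_pos: [0.4615, 0.1079, 0.0595]
orientation: [[-0.109, 0.994, 0.003], [0.994, 0.109, 0.0], [-0.0, 0.003, -1.0]]
wrist_force: [-0.5, 0.3, 6.9]
finger_gap: 0.0395
gripper_force: 41.4
```

{"api": "step_arm", "payload": {
  "steps": [
    [[0,0,0,0,0,0,1],[0,0,0,0,0,0,1],[0,0,0,0,0,0,1]]
  ]
}}

```text
time_s: 16.7
tcp_pos: [0.4615, 0.1079, 0.0595]
orientation: [[-0.109, 0.994, 0.003], [0.994, 0.109, 0.0], [-0.0, 0.003, -1.0]]
wrist_force: [-0.9, -0.1, 6.2]
finger_gap: 0.0396
gripper_force: 41.4
```

{"api": "step_arm", "payload": {
  "steps": [
    [[0,0,-0.02,0,0,0,1],[0,0,-0.1,0,0,0,1],[0,0,-0.22,0,0,0,1],[0,0,-0.36,0,0,0,1],[0,0,-0.455,0,0,0,1]]
  ]
}}

```text
time_s: 17.2
tcp_pos: [0.4607, 0.1079, 0.1976]
orientation: [[-0.109, 0.994, 0.003], [0.994, 0.109, 0.0], [-0.0, 0.003, -1.0]]
wrist_force: [0.3, 0.3, -1.9]
finger_gap: 0.0394
gripper_force: 40.7
```

```bash
python3 - <<'E'
from plant import bot
from h import *
s=bot.sense();print(s["time_s"],s["tcp_pos"],s["finger_gap"],s["gripper_force"],go(s,(.6694,.0085,.195),np.radians(-2.2)))
E
```

```text
17.2 [0.46068398 0.10790649 0.19755793] 0.03936925533078037 40.74757397174835 ([-0.405, 0.6556, 0.0103], [0.0009, -0.0001, 0.0469])
```

{"api": "step_arm", "payload": {
  "steps": [
    [[-0.03,0.05,0,0,0,0,1],[-0.08,0.13,0,0,0,0,1],[-0.14,0.22,0,0,0,0,1],[-0.19,0.31,0,0,0,0,1],[-0.24,0.39,0,0,0,0,1]]
  ]
}}

```text
time_s: 17.7
tcp_pos: [0.5854, 0.0484, 0.1949]
orientation: [[-0.109, 0.994, -0.0], [0.994, 0.109, 0.0], [0.0, -0.0, -1.0]]
wrist_force: [0.7, 0.2, -0.5]
finger_gap: 0.0395
gripper_force: 40.9
```

{"api": "step_arm", "payload": {
  "steps": [
    [[-0.06,0.09,0,0,0,0.0235,1],[-0.11,0.17,0,0,0,0.047,1],[-0.15,0.24,0,0,0,0.047,1],[-0.165,0.265,0,0,0,0.047,1],[-0.165,0.265,0,0,0,0.047,1]]
  ]
}}

```text
time_s: 18.2
tcp_pos: [0.669, 0.008, 0.1941]
orientation: [[0.039, 0.999, -0.001], [0.999, -0.039, 0.0], [0.0, -0.001, -1.0]]
wrist_force: [0.4, 0.1, -1.5]
finger_gap: 0.0396
gripper_force: 40.9
```

{"api": "step_arm", "payload": {
  "steps": [
    [[0,0,0.03,0,0,0,1],[0,0,0.12,0,0,0,1],[0,0,0.21,0,0,0,1],[0,0,0.25,0,0,0,1],[0,0,0.25,0,0,0,1]]
  ]
}}

```text
time_s: 18.7
tcp_pos: [0.6671, 0.0091, 0.1175]
orientation: [[0.038, 0.999, -0.005], [0.999, -0.038, 0.001], [0.0, -0.005, -1.0]]
wrist_force: [0.2, 0.1, -1.6]
finger_gap: 0.0395
gripper_force: 40.8
```

```bash
python3 - <<'E'
from plant import bot
from h import *
s=bot.sense();print(s["time_s"],s["tcp_pos"],s["finger_gap"],s["gripper_force"],go(s,(.6694,.0085,.0595),np.radians(-2.2)))
f=bot.grab_frame("wrist");cv2.imwrite("pics/w4.png",f["color"][:,:,::-1])
E
```

```text
18.7 [0.66709202 0.00911303 0.11754842] 0.03953153166877967 40.82171380519867 ([-0.0018, 0.0087, 0.1935], [-0.0015, -0.0001, 0.0001])
```

View pics/w4.png

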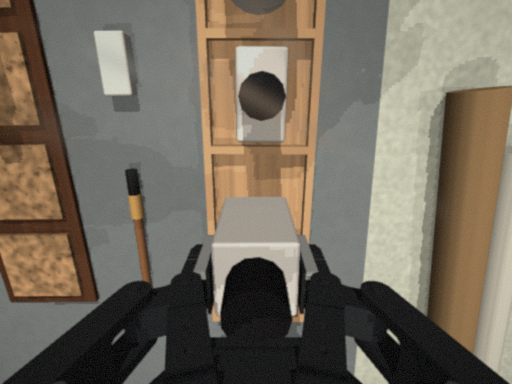

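The square bottle at (257,265) is aligned with the third bay, whose divider at y≈150 and side walls are clear. Lowering it.

{"api": "step_arm", "payload": {
  "steps": [
    [[0,0,0.05,0,0,0,1],[0,0,0.11,0,0,0,1],[0,0,0.155,0,0,0,1],[0,0,0.18,0,0,0,1],[0,0,0.19,0,0,0,1]]
  ]
}}

```text
time_s: 19.25
tcp_pos: [0.6687, 0.0084, 0.0618]
orientation: [[0.039, 0.999, -0.001], [0.999, -0.039, 0.0], [0.0, -0.001, -1.0]]
wrist_force: [-0.0, -0.0, -1.3]
finger_gap: 0.0394
gripper_force: 40.8
```

{"api": "step_arm", "payload": {
  "steps": [
    [[0,0,0.003,0,0,0,1],[0,0,0.006,0,0,0,1],[0,0,0.009,0,0,0,1],[0,0,0.009,0,0,0,1]]
  ]
}}

```text
time_s: 19.65
tcp_pos: [0.6691, 0.0084, 0.0603]
orientation: [[0.039, 0.999, 0.001], [0.999, -0.039, 0.0], [0.0, 0.001, -1.0]]
wrist_force: [0.1, -0.1, -1.2]
finger_gap: 0.0396
gripper_force: 40.8
```

{"api": "step_arm", "payload": {
  "steps": [
    [[0,0,0.003,0,0,0,1],[0,0,0.005,0,0,0,1],[0,0,0.005,0,0,0,1]]
  ]
}}

```text
time_s: 19.95
tcp_pos: [0.6692, 0.0084, 0.0595]
orientation: [[0.039, 0.999, 0.001], [0.999, -0.039, -0.0], [-0.0, 0.001, -1.0]]
wrist_force: [-2.2, -0.4, 5.5]
finger_gap: 0.0396
gripper_force: 41.5
```

{"api": "step_arm", "payload": {
  "steps": [
    [[0,0,0,0,0,0,0.52],[0,0,0,0,0,0,0.47],[0,0,0,0,0,0,0.38],[0,0,0,0,0,0,0.25],[0,0,0,0,0,0,0.15]]
  ]
}}

```text
time_s: 20.45
tcp_pos: [0.6689, 0.0084, 0.0583]
orientation: [[0.039, 0.999, -0.0], [0.999, -0.039, 0.0], [0.0, -0.0, -1.0]]
wrist_force: [0.3, 0.7, -0.1]
finger_gap: 0.0724
gripper_force: 0.0
```

{"api": "step_arm", "payload": {
  "steps": [
    [[0,0,-0.05,0,0,0,0.15],[0,0,-0.15,0,0,0,0.15],[0,0,-0.27,0,0,0,0.15],[0,0,-0.4,0,0,0,0.15],[0,0,-0.5,0,0,0,0.15]]
  ]
}}

```text
time_s: 20.95
tcp_pos: [0.6694, 0.0084, 0.2125]
orientation: [[0.039, 0.999, 0.004], [0.999, -0.039, -0.0], [-0.0, 0.004, -1.0]]
wrist_force: [0.9, -0.4, 0.3]
finger_gap: 0.0727
gripper_force: 0.0
```

```bash
python3 - <<'E'
from plant import bot
from h import *
s=bot.sense();print(s["time_s"],s["tcp_pos"],s["finger_gap"],go(s,(.4618,.1885,.207),np.radians(-2.2)))
f=bot.grab_frame("side");cv2.imwrite("pics/s4.png",cv2.resize(f["color"][90:250,150:370,::-1],None,fx=2,fy=2))
E
```

```text
20.95 [0.66943837 0.00839258 0.21253391] 0.0727065470432132 ([0.573, -0.715, 0.0157], [0.0012, 0.0, -0.0001])
```

View pics/s4.png

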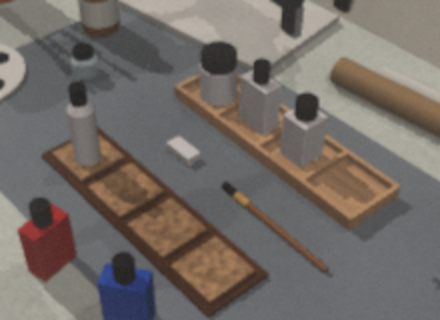

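The square bottle stands in the third bay (303,140 in the crop). The slim bottle is last.

{"api": "step_arm", "payload": {
  "steps": [
    [[0.04,-0.05,0,0,0,0,0.15],[0.1,-0.13,0,0,0,0,0.15],[0.18,-0.23,0,0,0,0,0.15],[0.27,-0.33,0,0,0,0,0.15],[0.35,-0.43,0,0,0,0,0.15]]
  ]
}}

```text
time_s: 21.5
tcp_pos: [0.5429, 0.1193, 0.2094]
orientation: [[0.039, 0.999, 0.001], [0.999, -0.039, 0.0], [0.0, 0.001, -1.0]]
wrist_force: [0.5, 0.4, 0.9]
finger_gap: 0.0728
gripper_force: 0.0
```

{"api": "step_arm", "payload": {
  "steps": [
    [[0.07,-0.09,0,0,0,0,0.15],[0.14,-0.18,0,0,0,0,0.15],[0.2,-0.25,0,0,0,0,0.15],[0.225,-0.284,0,0,0,0,0.15],[0.225,-0.284,0,0,0,0,0.15]]
  ]
}}

```text
time_s: 22.0
tcp_pos: [0.461, 0.1898, 0.2093]
orientation: [[0.037, 0.999, 0.001], [0.999, -0.037, 0.0], [0.0, 0.001, -1.0]]
wrist_force: [0.9, -0.5, 0.0]
finger_gap: 0.0725
gripper_force: 0.0
```

{"api": "step_arm", "payload": {
  "steps": [
    [[0,0,0,0,0,0,0.15],[0,0,0,0,0,0,0.15]]
  ]
}}

```text
time_s: 22.2
tcp_pos: [0.4627, 0.1883, 0.2085]
orientation: [[0.04, 0.999, 0.001], [0.999, -0.04, -0.0], [-0.0, 0.001, -1.0]]
wrist_force: [0.7, 0.1, 0.2]
finger_gap: 0.0728
gripper_force: 0.0
```

```bash
python3 - <<'E'
from plant import bot
from h import *
s=bot.sense();print(s["time_s"],s["tcp_pos"],s["finger_gap"],go(s,(.4618,.189,.073),np.radians(-2.2)))
E
```

```text
22.2 [0.46265997 0.188343   0.20849863] 0.0727807525632294 ([0.0021, -0.0033, 0.4517], [0.0002, 0.0, -0.0005])
```

{"api": "step_arm", "payload": {
  "steps": [
    [[0.001,-0.003,0.1,0,0,0,0.15],[0.001,-0.003,0.22,0,0,0,0.15],[0.001,-0.003,0.34,0,0,0,0.15],[0.001,-0.003,0.42,0,0,0,0.15],[0.001,-0.003,0.445,0,0,0,0.15]]
  ]
}}

```text
time_s: 22.7
tcp_pos: [0.46, 0.1882, 0.0723]
orientation: [[0.04, 0.999, -0.005], [0.999, -0.04, -0.001], [-0.001, -0.005, -1.0]]
wrist_force: [0.0, -0.5, -0.4]
finger_gap: 0.0728
gripper_force: 0.0
```

{"api": "step_arm", "payload": {
  "steps": [
    [[0,0,0,0,0,0,0.3],[0,0,0,0,0,0,0.45],[0,0,0,0,0,0,0.55],[0,0,0,0,0,0,0.65],[0,0,0,0,0,0,1]]
  ]
}}

```text
time_s: 23.2
tcp_pos: [0.4618, 0.1897, 0.0764]
orientation: [[0.039, 0.999, 0.003], [0.999, -0.039, 0.001], [0.001, 0.003, -1.0]]
wrist_force: [0.3, 0.7, 7.2]
finger_gap: 0.0328
gripper_force: 39.7
```

{"api": "step_arm", "payload": {
  "steps": [
    [[0,0,0,0,0,0,1],[0,0,0,0,0,0,1],[0,0,0,0,0,0,1]]
  ]
}}

```text
time_s: 23.5
tcp_pos: [0.4618, 0.1897, 0.0763]
orientation: [[0.039, 0.999, 0.003], [0.999, -0.039, 0.001], [0.001, 0.003, -1.0]]
wrist_force: [-0.0, -0.3, 6.6]
finger_gap: 0.0327
gripper_force: 39.7
```

{"api": "step_arm", "payload": {
  "steps": [
    [[0,0,-0.02,0,0,0,1],[0,0,-0.1,0,0,0,1],[0,0,-0.22,0,0,0,1],[0,0,-0.36,0,0,0,1],[0,0,-0.46,0,0,0,1]]
  ]
}}

```text
time_s: 24.0
tcp_pos: [0.4608, 0.1896, 0.2158]
orientation: [[0.039, 0.999, 0.002], [0.999, -0.039, 0.001], [0.001, 0.002, -1.0]]
wrist_force: [1.4, 0.6, -1.5]
finger_gap: 0.0325
gripper_force: 39.9
```

```bash
python3 - <<'E'
from plant import bot
from h import *
s=bot.sense();print(s["time_s"],s["tcp_pos"],s["finger_gap"],s["gripper_force"],go(s,(.6663,-.0734,.212),np.radians(-2.2)))
E
```

```text
24.0 [0.46084995 0.18957778 0.2158315 ] 0.032515079168922496 39.93899409615551 ([-0.8495, 0.7181, 0.0138], [0.0007, -0.0002, -0.0001])
```

{"api": "step_arm", "payload": {
  "steps": [
    [[-0.04,0.03,0,0,0,0,1],[-0.12,0.1,0,0,0,0,1],[-0.22,0.19,0,0,0,0,1],[-0.32,0.27,0,0,0,0,1],[-0.42,0.355,0,0,0,0,1]]
  ]
}}

```text
time_s: 24.5
tcp_pos: [0.5624, 0.0577, 0.2119]
orientation: [[0.039, 0.999, -0.002], [0.999, -0.039, 0.0], [0.0, -0.002, -1.0]]
wrist_force: [0.6, 0.4, -0.7]
finger_gap: 0.0326
gripper_force: 40.0
```

{"api": "step_arm", "payload": {
  "steps": [
    [[-0.1,0.09,0,0,0,0,1],[-0.21,0.18,0,0,0,0,1],[-0.32,0.27,0,0,0,0,1],[-0.39,0.33,0,0,0,0,1],[-0.43,0.361,0,0,0,0,1]]
  ]
}}

```text
time_s: 25.0
tcp_pos: [0.6659, -0.0768, 0.2109]
orientation: [[0.041, 0.999, -0.002], [0.999, -0.041, 0.0], [-0.0, -0.002, -1.0]]
wrist_force: [-0.6, 0.6, -1.3]
finger_gap: 0.033
gripper_force: 40.0
```

{"api": "step_arm", "payload": {
  "steps": [
    [[0,0,0,0,0,0,1],[0,0,0.1,0,0,0,1],[0,0,0.2,0,0,0,1],[0,0,0.25,0,0,0,1],[0,0,0.25,0,0,0,1]]
  ]
}}

```text
time_s: 25.5
tcp_pos: [0.663, -0.0725, 0.1344]
orientation: [[0.038, 0.999, -0.007], [0.999, -0.038, 0.002], [0.002, -0.007, -1.0]]
wrist_force: [0.1, -0.5, -1.4]
finger_gap: 0.0329
gripper_force: 40.0
```

```bash
python3 - <<'E'
from plant import bot
from h import *
s=bot.sense();print(s["time_s"],s["tcp_pos"],s["finger_gap"],s["gripper_force"],go(s,(.6663,-.0734,.0763),np.radians(-2.2)))
f=bot.grab_frame("wrist");cv2.imwrite("pics/w5.png",f["color"][:,:,::-1])
E
```

```text
25.5 [ 0.66301534 -0.07245637  0.13444647] 0.03285048661693242 40.03130914934445 ([-0.003, 0.0124, 0.1937], [-0.0023, -0.0005, 0.0001])
```

View pics/w5.png

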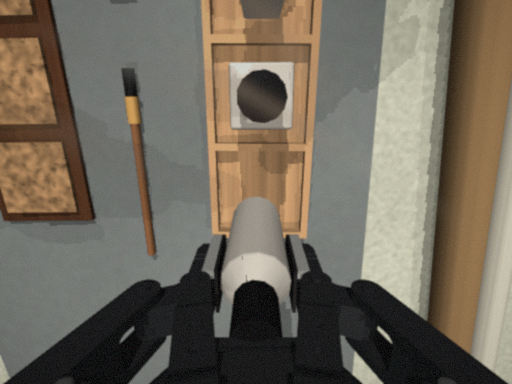

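The slim bottle at (257,245) is in line with the right end bay (divider at y≈148), matching the earlier placings. Lowering it.

{"api": "step_arm", "payload": {
  "steps": [
    [[0,0,0.05,0,0,0,1],[0,0,0.11,0,0,0,1],[0,0,0.155,0,0,0,1],[0,0,0.18,0,0,0,1],[0,0,0.19,0,0,0,1]]
  ]
}}

```text
time_s: 26.05
tcp_pos: [0.6653, -0.0735, 0.0807]
orientation: [[0.039, 0.999, -0.0], [0.999, -0.039, 0.0], [0.0, -0.0, -1.0]]
wrist_force: [-0.7, 0.3, -0.4]
finger_gap: 0.0325
gripper_force: 40.0
```

{"api": "step_arm", "payload": {
  "steps": [
    [[0,0,0.003,0,0,0,1],[0,0,0.006,0,0,0,1],[0,0,0.009,0,0,0,1],[0,0,0.009,0,0,0,1]]
  ]
}}

```text
time_s: 26.45
tcp_pos: [0.6656, -0.0738, 0.0785]
orientation: [[0.039, 0.999, 0.001], [0.999, -0.039, -0.0], [-0.0, 0.001, -1.0]]
wrist_force: [-0.1, -1.2, -0.7]
finger_gap: 0.0326
gripper_force: 40.0
```

{"api": "step_arm", "payload": {
  "steps": [
    [[0,0,0.003,0,0,0,1],[0,0,0.006,0,0,0,1],[0,0,0.0085,0,0,0,1],[0,0,0.0085,0,0,0,1],[0,0,0.0085,0,0,0,1]]
  ]
}}

```text
time_s: 26.95
tcp_pos: [0.6656, -0.0738, 0.0764]
orientation: [[0.039, 0.999, 0.001], [0.999, -0.039, -0.0], [-0.0, 0.001, -1.0]]
wrist_force: [-2.2, 0.4, 6.3]
finger_gap: 0.0329
gripper_force: 40.6
```

The bottle is in contact with the floor. I release it, retreat and move clear.

{"api": "step_arm", "payload": {
  "steps": [
    [[0,0,0,0,0,0,0.6],[0,0,0,0,0,0,0.55],[0,0,0,0,0,0,0.45],[0,0,0,0,0,0,0.3],[0,0,0,0,0,0,0.15]]
  ]
}}

```text
time_s: 27.45
tcp_pos: [0.6654, -0.0737, 0.0755]
orientation: [[0.039, 0.999, -0.0], [0.999, -0.039, 0.0], [0.0, -0.0, -1.0]]
wrist_force: [0.0, -0.1, 0.2]
finger_gap: 0.0716
gripper_force: 0.0
```

{"api": "step_arm", "payload": {
  "steps": [
    [[0,0,-0.05,0,0,0,0.15],[0,0,-0.15,0,0,0,0.15],[0,0,-0.27,0,0,0,0.15],[0,0,-0.4,0,0,0,0.15],[0,0,-0.5,0,0,0,0.15]]
  ]
}}

```text
time_s: 27.95
tcp_pos: [0.6659, -0.0738, 0.2298]
orientation: [[0.039, 0.999, 0.004], [0.999, -0.039, -0.001], [-0.001, 0.004, -1.0]]
wrist_force: [0.5, -0.1, 1.0]
finger_gap: 0.0728
gripper_force: 0.0
```

{"api": "step_arm", "payload": {
  "steps": [
    [[0,-0.12,0,0,0,0,0.15],[0,-0.24,0,0,0,0,0.15],[0,-0.36,0,0,0,0,0.15],[0,-0.4,0,0,0,0,0.15],[0,-0.4,0,0,0,0,0.15]]
  ]
}}

```text
time_s: 28.45
tcp_pos: [0.5445, -0.069, 0.2275]
orientation: [[0.039, 0.999, 0.002], [0.999, -0.039, -0.0], [-0.0, 0.002, -1.0]]
wrist_force: [-0.0, -0.1, -0.1]
finger_gap: 0.0724
gripper_force: 0.0
```

```bash
python3 - <<'E'
from plant import bot
from h import *
s=bot.sense();print(s["time_s"],s["tcp_pos"],s["finger_gap"])
f=bot.grab_frame("scene");g=bot.grab_frame("side")
a=cv2.resize(f["color"][90:340,180:450,::-1],(400,370));b=cv2.resize(g["color"][70:270,150:370,::-1],(400,370))
cv2.imwrite("pics/end.png",np.hstack([a,b]))
E
```

```text
28.45 [ 0.54445348 -0.06900423  0.22748047] 0.07236072347995902
```

View pics/end.png

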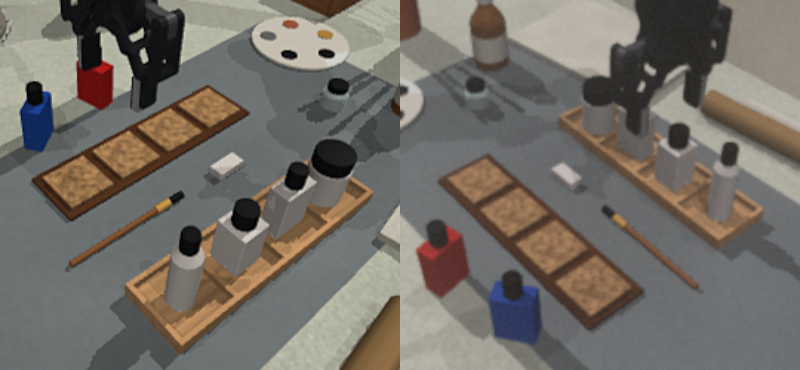

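All four stand upright in their bays. In the left panel they read slim (185,270), square (240,235), flat (290,200) and jar (330,170). The order is reversed as asked, and red and blue are untouched.

```bash
python3 -c "
from plant import bot
print(bot.job_done())"
```

```text
the job is handed in; nothing more can be done
None
```

The job is handed in: all four bottles stand upright in the rack in reverse order (jar, flat, square, slim from left to right), after about 28 s of the 112 s allowed, with the red and blue look-alikes untouched.

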